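# Tick off the lunch spices

### The arm

A 6-joint arm with a two-finger parallel gripper is mounted at the origin on the work surface. World frame = base frame: x ahead of the robot, y to its left, z up, the work surface at z = 0. Lengths are in mm, angles in rad, forces in N, time in s.
With the tool pointing down it reaches from about 400 to 925 mm from the base axis. Payload 12.5 kg.
Tool frame: the origin (TCP) lies at the centre of the arm's flange, where the gripper is bolted on; the fingertips stand 190 mm ahead of it and the grasp point (between the pads) lies 171 mm ahead of it; z points along the fingers, y is the line along which they close (so a half turn about z gives the same grasp; the last joint's range is limited). The gripper opens to 95 mm and grips with 3 to 60 N. Pads are 20 mm wide; open, the fingers measure 119 mm over their backs; the gripper's body (75 mm by 180 mm) begins 59 mm behind the grasp point.
Start: joints at [-1.299, 0.491, 1.559, -0, 1.092, -0.106], TCP at [230.567, -580.916, 404.761] pointing down, gripper open.
Joint ranges: [-3.1, 3.1], [-0.84, 2.19], [0.05, 2.79], [-1.13, 4.28], [0.06, 2.93], [-2.69, 2.69]. Speed limits (rad/s): [2.22, 2.22, 2.79, 3.14, 3.14, 3.14].

### API

Orientations are given as [roll, pitch, yaw] about the fixed x, y, z axes, in that order (R = Rz(yaw) Ry(pitch) Rx(roll)).
In Python, from cell import env, read_camera, search_frame, cut_out gives the robot as it stands. The module is installed in compiled form; this text tells all that it offers.
- The arm moves only by the tool move_arm, never from a script. Its argument "commands" is a list of rows, each a list of 3 entries, a list of its own where there are three numbers: the shift along the world's x, y, z normalised to -1 to 1, where 1 is 0.03 m, then the turn about the world's z normalised to -1 to 1, where 1 is 0.08 rad, then the opening, from -1 (shut) to 1 (fully open), so that 0 is half open. A call has 1 to 20 rows; each row shifts and turns the commanded pose from where the row before left it; what a row does not reach is not made up. A row lasts 1/12 s, in which the tool goes at most 41.7 mm and 7.16 degrees, less where a joint would pass 70% of its speed; a pose out of reach is approached as far as the arm can. A call with a number of a shift or a turn outside -1 to 1 is refused whole. A call with a gripper value outside its range is refused whole. The fingers move at their own pace and stop on an object; the grip force is fixed at half the most. Time passes only in rows, so rows that do not move let the fingers close. It gives the time, the measured TCP pose, the force, the opening and the grip force at its end, in the units of the state.
- env.state(): the state, without advancing time (a new reading comes with each control period).
- read_camera(name): name is "side" or "top" or "wrist"; returns a dict with "image" (420x560x3 uint8, red, green, blue), "fx", "fy", "cx", "cy" (pixels), "rvec" (rotation vector, rad) and "tvec" (3), from world to camera coordinates, as OpenCV has them. Camera axes: x right, y down, z forward; pixel columns grow to the right and rows downward; lengths in mm; the calibration is good to about 2 mm. A picture is of the moment at which its call begins. There is no depth.
- env.job_done(): hands the job in; it is judged then, once.
Trained networks look in a picture, given as the dict that the camera call returned (one of the last four; its "shot" number tells which), for a name from the list of things; names that differ only in an ending like _2 or _b are one class to them, and where a whole thing is asked for, a point or a joint stands for the part that bears it (a point fixed in the world has none). Each returns a list of dicts, best first, with "confidence" (0 to 1); they miss things now and then, are a little off and sometimes report something else, mostly with a low value. They report only what shows in the picture. A call takes as long as a camera call.
- search_frame(thing, picture): "at" ([column, row] in pixels, amid what is visible of it).
- cut_out(thing, picture): "region" (420x560 bool, what is visible of it) and "at" ([column, row] in pixels, amid what is visible of it).
The state is a dict: "t": time; "joints": joint angles; "qvel": joint speeds; "tau": joint torques, N m; "eef_pos": TCP position; "tcp_rot": TCP orientation; "ft_force": force on the tool from outside, world axes, zero at the start; "moment": the same for the moment, N m; "opening": opening from 0.0 (shut) to 1.0 (fully open); "grip_force": force on a finger pad.
Only numpy, scipy, OpenCV 4.12 (cv2) and the standard library are available. Lean on these libraries where they do the work, as an engineer would, in place of code of your own. Each camera call takes 0.05 s, during which the arm holds its last target. There are 200 camera calls.

### The job

Tick off today's lunch in the order it was made: with a fingertip, tap down the tick button on the yellow spice pot, then the one on the red spice pot, then the blue one on the tiffin's lid. Tap each one lightly, so that it visibly sinks and stays down (about half its 12 mm travel is plenty), and leave the other pots' buttons up. Do not turn the carousel, do not shift or lift the tiffin, leave the tumbler, bowl and shaker alone, and finish with the hand clear.

Things in the scene. Friction and masses are not known exactly. Their poses are not given: they have to be found in the camera images.
- carousel: spice carousel: white tray 208 mm across, turning on a fixed black foot, with five clear pots (44 mm across; caps 48 mm across, their tops 94 mm above the ledge) fixed on a circle of radius 75 mm round a grey knob (41 mm across, top 120 mm above the ledge). Origin: centre of the foot's underside, on the ledge; z up. The foot stands fast
- carousel_turn (a joint): turn of the carousel's tray in rad, counter-clockwise from above; any start angle; held only by light friction (about 0.06 N m). Counter-clockwise from above the pots are yellow, green, red, white, black, 72 degrees apart
- yellow_top (a point): centre of the top face of the yellow pot's tick button, at its present height; the button has a yellow rubber top 26 mm across (flat top 18 mm across) standing 20 mm proud of the yellow cap of its pot when up, top then 114 mm above the ledge; tap this first
- yellow (a joint): how far the yellow pot's tick button has been pushed down, in m: 0 up (as at the start), 0.012 right down; the rubber top squashes (1 mm per 1.8 N, 8 mm at most) before and after the button moves; it resists with about 2 N and stays where it is left
- red_top (a point): centre of the top face of the red pot's tick button, at its present height; the button has a red rubber top 26 mm across (flat top 18 mm across) standing 20 mm proud of the red cap of its pot when up, top then 114 mm above the ledge; tap this second
- red (a joint): how far the red pot's tick button has been pushed down, in m: 0 up (as at the start), 0.012 right down; the rubber top squashes (1 mm per 1.8 N, 8 mm at most) before and after the button moves; it resists with about 2 N and stays where it is left
- blue_top (a point): centre of the top face of the tiffin's blue tick button, at its present height; rubber, 26 mm across (flat top 18 mm across) standing 20 mm proud of the middle of the tiffin's lid when up, top then 100 mm above the ledge; tap this third
- blue (a joint): how far the tiffin's tick button has been pushed down, in m: 0 up (as at the start), 0.012 right down; the rubber top squashes (1 mm per 1.8 N, 8 mm at most) before and after the button moves; it resists with about 2 N and stays where it is left
- tiffin: closed round steel lunch tin, 114 mm across, lid top 80 mm above the ledge, about 0.6 kg, standing loose; two dark clips on its sides. Origin: centre of its underside; z up
- green_top (a point): centre of the top face of the green pot's tick button, at its present height; the button has a green rubber top 26 mm across (flat top 18 mm across) standing 20 mm proud of the green cap of its pot when up, top then 114 mm above the ledge; leave it up
- green (a joint): how far the green pot's tick button has been pushed down, in m: 0 up (as at the start), 0.012 right down; the rubber top squashes (1 mm per 1.8 N, 8 mm at most) before and after the button moves; it resists with about 2 N and stays where it is left
- white_top (a point): centre of the top face of the white pot's tick button, at its present height; the button has a white rubber top 26 mm across (flat top 18 mm across) standing 20 mm proud of the white cap of its pot when up, top then 114 mm above the ledge; leave it up
- white (a joint): how far the white pot's tick button has been pushed down, in m: 0 up (as at the start), 0.012 right down; the rubber top squashes (1 mm per 1.8 N, 8 mm at most) before and after the button moves; it resists with about 2 N and stays where it is left
- black_top (a point): centre of the top face of the black pot's tick button, at its present height; the button has a black rubber top 26 mm across (flat top 18 mm across) standing 20 mm proud of the black cap of its pot when up, top then 114 mm above the ledge; leave it up
- black (a joint): how far the black pot's tick button has been pushed down, in m: 0 up (as at the start), 0.012 right down; the rubber top squashes (1 mm per 1.8 N, 8 mm at most) before and after the button moves; it resists with about 2 N and stays where it is left
- tumbler: loose green glass tumbler, 72 mm across the rim, 105 mm tall, a bystander. Origin: centre of its underside
- katori: loose small steel bowl, 80 mm across, 40 mm tall, a bystander. Origin: centre of its underside
- shaker: loose white ceramic salt shaker, 44 mm across, 80 mm tall, a bystander. Origin: centre of its underside

How it is judged:
By the outcome, as a careful person would: the job done as asked, in the order asked, and still so for the second after the job is handed in, with the robot touching nothing.
It also fails if it takes over 45 s, if anything falls off the work surface, if the arm or the gripper's body presses on something with over 40 N, if the wrist force passes 120 N, or if a joint passes its speed limit or range.

## Working session

There is one attempt and no reset: what is moved stays moved. The work goes in short steps, Python scripts to look and compute and a tool call to move; the robot and the scene stay as the last step left them, time stands still between calls to the robot, and variables do not carry over. Pictures are saved under pics/ and viewed, at most 10 in all, crops included, and the job is handed in when it is done.

Besides the shell and the picture viewer there is one more tool, called after "Request:" as a command line: name --argument value ..., lists and objects as JSON in quotes. move_arm: Moves the arm, as the interface text tells. Its arguments: {"type":"object","properties":{"commands":{"type":"array","items":{"type":"array"}}},"required":["commands"]}

```bash
mkdir -p pics; cat > h.py <<'E'
import numpy as np, cv2
from cell import env, read_camera, search_frame, cut_out
def cam(p):
    R=cv2.Rodrigues(np.array(p["rvec"],float))[0]; t=np.array(p["tvec"],float).ravel(); return R,t
def ray(p,uv):
    R,t=cam(p); d=R.T@np.array([(uv[0]-p["cx"])/p["fx"],(uv[1]-p["cy"])/p["fy"],1]); return -R.T@t,d
def atz(p,uv,z):
    c,d=ray(p,uv); return c+d*(z-c[2])/d[2]
def proj(p,X):
    R,t=cam(p); q=R@np.array(X,float)+t; return [p["fx"]*q[0]/q[2]+p["cx"],p["fy"]*q[1]/q[2]+p["cy"]]
def tri(rs):
    A=0;b=0
    for c,d in rs:
        d=d/np.linalg.norm(d);P=np.eye(3)-np.outer(d,d);A=A+P;b=b+P@c
    return np.linalg.solve(A,b)
def save(p,n): cv2.imwrite("pics/"+n,p["image"][:,:,::-1])
E
python3 - <<'E'
from h import *
np.set_printoptions(precision=1,suppress=True)
P={n:read_camera(n) for n in("top","side","wrist")}
im=np.hstack([cv2.resize(P[n]["image"],(400,300)) for n in("top","side")])
im=np.vstack([im,np.hstack([cv2.resize(P["wrist"]["image"],(400,300)),np.zeros((300,400,3),np.uint8)])])
cv2.imwrite("pics/a.png",im[:,:,::-1])
print(env.state())
for th in("yellow_top","red_top","blue_top","green_top","white_top","black_top","tiffin","carousel","tumbler","katori","shaker"):
    rs=[]
    for n in P:
        r=search_frame(th,P[n])
        print(th,n,[(np.array(x["at"]),round(x["confidence"],2)) for x in r[:2]])
        if r and r[0]["confidence"]>.5 and n!="wrist": rs.append(ray(P[n],r[0]["at"]))
    if len(rs)>1: print("   tri",tri(rs))
E
```

```text
{'t': 0.15, 'joints': array([-1.3,  0.5,  1.6,  0. ,  1.1, -0.1]), 'qvel': array([ 0., -0., -0.,  0.,  0., -0.]), 'tau': array([  0. , -61.3, -25.8,   0.1,   0. ,  -0. ]), 'eef_pos': array([ 230.6, -580.9,  404.3]), 'tcp_rot': array([-3.1, -0. ,  0.4]), 'ft_force': array([ 0.1, -0. , -0.8]), 'moment': array([-0., -0., -0.]), 'grip_force': 0.0, 'opening': 1.0017927053791233}
yellow_top top [(array([247.4, 193.4]), 0.4)]
yellow_top side [(array([297.3, 284.6]), 0.47)]
yellow_top wrist []
red_top top [(array([239.1, 226.3]), 0.56)]
red_top side [(array([306.4, 291.4]), 0.74)]
red_top wrist []
   tri [536.8  76.7  13.1]
blue_top top []
blue_top side []
blue_top wrist []
green_top top [(array([344.4, 221. ]), 0.33)]
green_top side [(array([260.3, 278.1]), 0.66), (array([333.3, 266.4]), 0.35)]
green_top wrist []
white_top top [(array([244.5, 258.5]), 0.63)]
white_top side [(array([334.5, 265.5]), 0.6)]
white_top wrist []
   tri [476.7  57.9 101.1]
black_top top [(array([272.3, 225.2]), 0.5)]
black_top side []
black_top wrist []
tiffin top [(array([345.4, 226.7]), 0.92)]
tiffin side [(array([324.4, 196.3]), 0.75)]
tiffin wrist []
   tri [ 556.5 -171.2   30.7]
carousel top []
carousel side [(array([295.6, 283.7]), 0.58)]
carousel wrist []
tumbler top []
tumbler side [(array([205.5, 216.3]), 0.96), (array([294.2, 283.9]), 0.39)]
tumbler wrist []
katori top [(array([175.9, 135.7]), 0.8)]
katori side [(array([156.8, 310.5]), 0.85), (array([294.2, 283.4]), 0.21)]
katori wrist []
   tri [765.  230.7  43.7]
shaker top [(array([351.8, 139.7]), 0.79)]
shaker side [(array([246.7, 168.7]), 0.91), (array([302.6, 295. ]), 0.15)]
shaker wrist []
   tri [ 758.3 -187.3   35.5]
```

View pics/a.png

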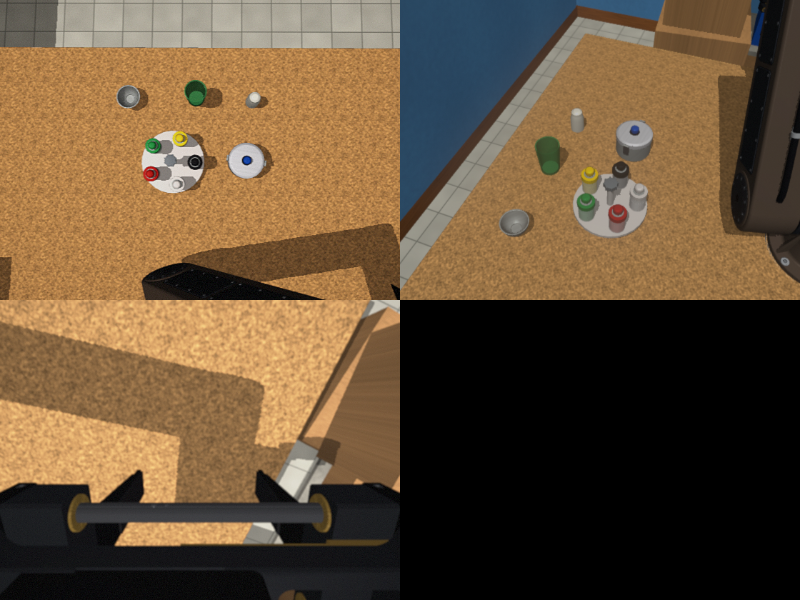

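The montage shows top, side and wrist views. In the top view at full scale, yellow is near (252,193), red near (211,242) and blue near (346,224); several network hits don't match these. I'll zoom in to check.

```bash
python3 - <<'E'
from h import *
P={n:read_camera(n) for n in("top","side")}
a=P["top"]["image"][175:275,190:380]; b=P["side"]["image"][160:340,235:355]
a=cv2.resize(a,None,fx=4,fy=4,interpolation=cv2.INTER_CUBIC)[:,:760]
cv2.imwrite("pics/b.png",a[:,:,::-1])
b=cv2.resize(b,None,fx=3.3,fy=3.3,interpolation=cv2.INTER_CUBIC); cv2.imwrite("pics/c.png",b[:,:,::-1])
for n in P:
    p=P[n];print(n,p["fx"],p["cx"],p["cy"],(-cam(p)[0].T@cam(p)[1]).round())
E
```

```text
top 479.650698554264 275.9912616069656 203.48478529704758 [ 507.  -29. 1160.]
side 540.5343563827826 283.4734483151841 212.37274988169816 [371. 652. 925.]
```

View pics/b.png

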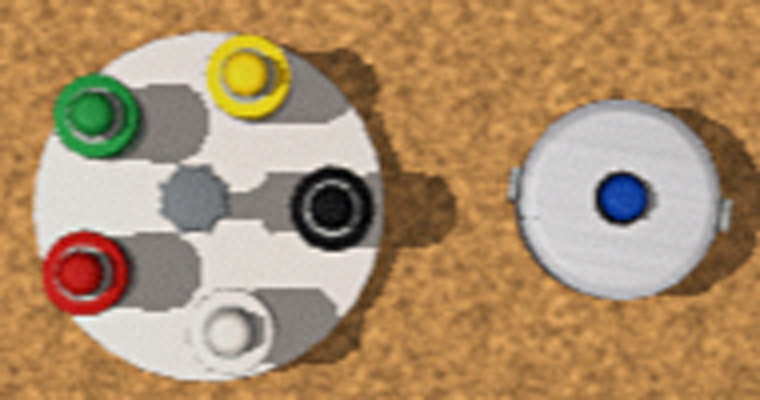

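View pics/c.png

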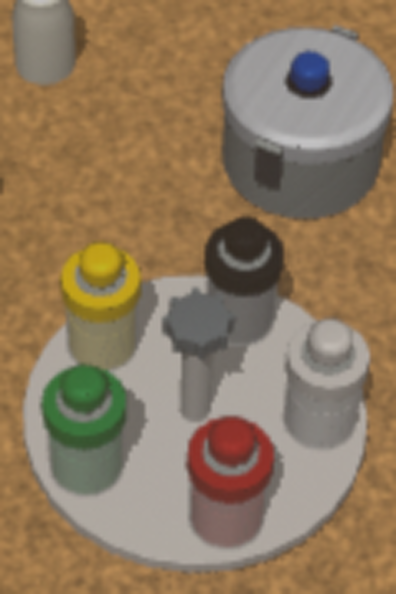

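Top crop, in full-frame pixels: yellow button (251,193), red (210,243), blue (345.5,224). Side crop: yellow (266,239), red (306,292), blue (329,181). I'll triangulate these and check them against the carousel geometry.

```bash
python3 - <<'E'
from h import *
from scipy.optimize import least_squares
np.set_printoptions(precision=1,suppress=True)
P={n:read_camera(n) for n in("top","side")}
T=dict(yellow=(251.2,193.2),green=(213.5,203),red=(210.2,242.7),white=(247.7,258.2),black=(272.7,226.5),blue=(345.5,224.2))
S=dict(yellow=(265.6,239.4),green=(261.1,276.4),red=(305.6,292.1),white=(335.3,263),black=(309.2,232.1),blue=(328.9,181.5))
for k in T: print(k,tri([ray(P["top"],T[k]),ray(P["side"],S[k])]), atz(P["top"],T[k],112 if k!="blue" else 98),atz(P["side"],S[k],108 if k!="blue" else 94))
K=list(T)[:5]
def X(v,i): a=v[2]+i*2*np.pi/5; return [v[0]+75*np.cos(a),v[1]+75*np.sin(a),v[3]+110]
def f(v): return np.concatenate([np.r_[np.subtract(proj(P["top"],X(v,i)),T[k]),np.subtract(proj(P["side"],X(v,i)),S[k])] for i,k in enumerate(K)])
r=least_squares(f,[540,60,0.5,0]); 
for a0 in(2,4,5.5):
    q=least_squares(f,[540,60,a0,0]); r=q if q.cost<r.cost else r
print(r.x,r.cost,f(r.x))
for i,k in enumerate(K): print(k,np.array(X(r.x,i)))
E
```

```text
yellow [620.5  45.1 101.8] [620.1  44.5 112. ] [617.9  49.5 108. ]
green [597.6 128.5 101. ] [597.8 127.2 112. ] [594.5 132.7 108. ]
red [509.7 133.7 102.9] [510.8 132.5 112. ] [507.6 136.7 108. ]
white [477.3  50.9  99.9] [478.   50.1 112. ] [475.8  56.8 108. ]
black [547.1  -3.4  99.9] [547.4  -3.5 112. ] [544.6   2.9 108. ]
blue [ 554.3 -165.7   85.3] [ 554.5 -164.    98. ] [ 551.6 -157.4   94. ]
[550.3  70.9   5.9  -8.9] 1.8862977141651356 [ 0.5  0.4 -0.2 -0.1 -0.3  0.7 -0.7  0.3  0.2  0.7 -0.5  0.5 -0.1 -0.1
 -0.5 -0.4  0.3  0.5 -0.  -0.6]
yellow [620.4  44.3 101.1]
green [597.3 129.3 101.1]
red [509.2 133.7 101.1]
white [477.9  51.3 101.1]
black [546.6  -4.  101.1]
```

Triangulation and the carousel model agree to about 1 px. Targets are yellow (620,45), red (509.5,133.5) and blue (554,-165). Moving toward yellow with the fingers shut.

Request:
move_arm --commands '[[[0.6, 1, 0], 0, -1], [[0.6, 1, 0], 0, -1], [[0.6, 1, 0], 0, -1], [[0.6, 1, 0], 0, -1], [[0.6, 1, 0], 0, -1], [[0.6, 1, 0], 0, -1], [[0.6, 1, 0], 0, -1], [[0.6, 1, 0], 0, -1], [[0.6, 1, 0], 0, -1], [[0.6, 1, 0], 0, -1], [[0.6, 1, 0], 0, -1], [[0.6, 1, 0], 0, -1], [[0.6, 1, 0], 0, -1], [[0.6, 1, 0], 0, -1], [[0.6, 1, 0], 0, -1], [[0.6, 1, 0], 0, -1], [[0.6, 1, 0], 0, -1], [[0.6, 1, 0], 0, -1], [[0.6, 1, 0], 0, -1], [[0.6, 1, 0], 0, -1]]'

```text
t: 3.67
eef_pos: [591.2, 20.8, 404.9]
tcp_rot: [3.141, -0.0, 0.378]
ft_force: [0.4, -0.1, 0.3]
opening: 0.006
grip_force: 0.0
```

Request:
move_arm --commands '[[[0.97, 0.8, 0], 0, -1], [[0, 0, -0.9], 0, -1], [[0, 0, -0.9], 0, -1], [[0, 0, -0.7], 0, -1], [[0, 0, 0], 0, -1], [[0, 0, 0], 0, -1]]'

```text
t: 4.17
eef_pos: [619.8, 43.1, 329.4]
tcp_rot: [-3.141, 0.002, 0.378]
ft_force: [1.0, 0.3, 0.1]
opening: 0.004
grip_force: 0.0
```

```bash
python3 - <<'E'
from h import *
print(env.state()["eef_pos"],env.state()["ft_force"])
t=read_camera("top");s=read_camera("side");w=read_camera("wrist")
def z(p,r): 
    y,x=r; return cv2.resize(p["image"][y:y+120,x:x+120],(400,400),interpolation=cv2.INTER_CUBIC)
e=env.state()["eef_pos"].copy();e[2]-=190
print(proj(s,e),proj(w,e),proj(t,e))
im=np.hstack([z(s,(180,210)),cv2.resize(w["image"],(400,300)) if 0 else np.vstack([cv2.resize(w["image"],(400,300)),np.zeros((100,400,3),np.uint8)])])
cv2.imwrite("pics/d.png",im[:,:,::-1])
E
```

```text
[619.80910904  43.07895738 329.42093564] [1.00737411 0.3391838  0.08161093]
[np.float64(265.5602292830895), np.float64(225.52675820628582)] [np.float64(278.9815968566234), np.float64(255.65044898330274)] [np.float64(251.0014757543895), np.float64(191.81002194861452)]
```

View pics/d.png

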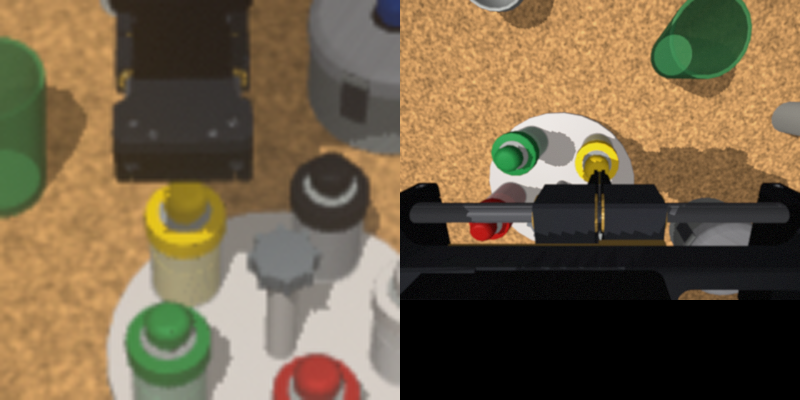

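The side view shows the gripper body hiding the fingers. The wrist view shows the closed fingertips right over the yellow button. Descending slowly, watching the force.

Request:
move_arm --commands '[[[0, 0.04, -0.3], 0, -1], [[0, 0, -0.3], 0, -1], [[0, 0, 0], 0, -1], [[0, 0, 0], 0, -1]]'

```text
t: 4.65
eef_pos: [619.6, 44.3, 311.2]
tcp_rot: [-3.141, 0.001, 0.378]
ft_force: [-0.3, 0.1, 0.6]
opening: 0.004
grip_force: 0.0
```

Request:
move_arm --commands '[[[0, 0, -0.1], 0, -1], [[0, 0, 0], 0, -1], [[0, 0, 0], 0, -1]]'

```text
t: 4.9
eef_pos: [619.7, 44.3, 308.7]
tcp_rot: [3.142, 0.0, 0.378]
ft_force: [-0.4, -0.6, -0.6]
opening: 0.005
grip_force: 0.0
```

Request:
move_arm --commands '[[[0, 0, -0.1], 0, -1], [[0, 0, 0], 0, -1], [[0, 0, 0], 0, -1]]'

```text
t: 5.15
eef_pos: [619.6, 44.3, 305.6]
tcp_rot: [-3.142, 0.0, 0.378]
ft_force: [-0.2, 0.7, 0.1]
opening: 0.002
grip_force: 0.0
```

Request:
move_arm --commands '[[[0, 0, -0.1], 0, -1], [[0, 0, 0], 0, -1], [[0, 0, 0], 0, -1]]'

```text
t: 5.4
eef_pos: [619.8, 44.3, 302.8]
tcp_rot: [3.141, -0.0, 0.378]
ft_force: [0.9, 0.5, 1.2]
opening: 0.0
grip_force: 0.6
```

Request:
move_arm --commands '[[[0, 0, -0.1], 0, -1], [[0, 0, 0], 0, -1], [[0, 0, 0], 0, -1]]'

```text
t: 5.65
eef_pos: [619.7, 44.3, 299.7]
tcp_rot: [3.141, 0.0, 0.378]
ft_force: [0.8, -0.1, 1.1]
opening: 0.005
grip_force: 0.7
```

Request:
move_arm --commands '[[[0, 0, -0.1], 0, -1], [[0, 0, 0], 0, -1], [[0, 0, 0], 0, -1]]'

```text
t: 5.9
eef_pos: [619.7, 44.3, 296.6]
tcp_rot: [3.142, 0.0, 0.378]
ft_force: [0.6, 0.7, 0.7]
opening: 0.005
grip_force: 0.6
```

```bash
python3 - <<'E'
from h import *
f=[]
s=read_camera("side");f.append(env.state()["ft_force"]);w=read_camera("wrist");f.append(env.state()["ft_force"]);print(np.round(f,1))
z=lambda p,y,x:cv2.resize(p["image"][y:y+100,x:x+100],(400,400),interpolation=cv2.INTER_CUBIC)
cv2.imwrite("pics/e.png",np.hstack([z(s,205,225),z(w,180,230)])[:,:,::-1])
E
```

```text
[[ 0.1  0.1  0.9]
 [-0.1 -0.7 -0.2]]
```

View pics/e.png

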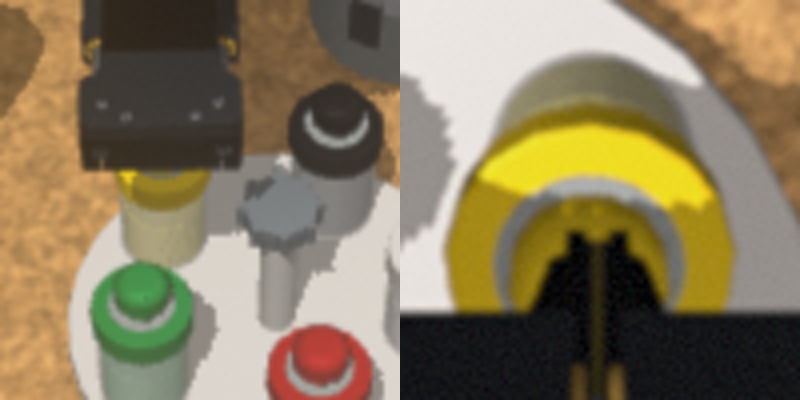

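The fingertips are centred on the yellow button in the wrist crop and don't seem to be touching yet. That fits a ledge about 9 mm below z=0, so the top would be near 105. Continuing down.

Request:
move_arm --commands '[[[0, 0, -0.07], 0, -1], [[0, 0, 0], 0, -1], [[0, 0, 0], 0, -1]]'

```text
t: 6.25
eef_pos: [619.7, 44.3, 294.6]
tcp_rot: [3.142, 0.0, 0.378]
ft_force: [-0.1, 0.3, 1.8]
opening: 0.006
grip_force: 0.7
```

Request:
move_arm --commands '[[[0, 0, -0.07], 0, -1], [[0, 0, 0], 0, -1], [[0, 0, 0], 0, -1]]'

```text
t: 6.5
eef_pos: [619.7, 44.3, 292.4]
tcp_rot: [3.142, 0.0, 0.378]
ft_force: [-0.2, 0.4, 2.0]
opening: 0.002
grip_force: 0.7
```

Request:
move_arm --commands '[[[0, 0, -0.07], 0, -1], [[0, 0, 0], 0, -1], [[0, 0, 0], 0, -1]]'

```text
t: 6.75
eef_pos: [619.7, 44.3, 290.5]
tcp_rot: [3.141, 0.0, 0.378]
ft_force: [-1.4, -0.3, 3.9]
opening: 0.004
grip_force: 1.7
```

Request:
move_arm --commands '[[[0, 0, -0.07], 0, -1], [[0, 0, 0], 0, -1], [[0, 0, 0], 0, -1]]'

```text
t: 7.0
eef_pos: [619.7, 44.3, 288.6]
tcp_rot: [3.141, -0.0, 0.378]
ft_force: [-1.7, 1.0, 6.8]
opening: 0.004
grip_force: 3.3
```

Request:
move_arm --commands '[[[0, 0, -0.07], 0, -1], [[0, 0, 0], 0, -1], [[0, 0, 0], 0, -1]]'

```text
t: 7.25
eef_pos: [619.7, 44.3, 286.8]
tcp_rot: [3.141, -0.001, 0.378]
ft_force: [-2.8, 0.1, 10.6]
opening: 0.005
grip_force: 4.9
```

The force is rising at about 1.8 N/mm, which is the rubber squashing after the button has bottomed. So contact was at tip z of about 114, as specified, and the ledge is at z=0. Lifting to check.

Request:
move_arm --commands '[[[0, 0, 0.5], 0, -1], [[0, 0, 0.9], 0, -1], [[0, 0, 0.9], 0, -1], [[-0.9, 0.75, 0], 0, -1], [[-0.9, 0.75, 0], 0, -1], [[-0.9, 0.75, 0], 0, -1], [[-0.9, 0.7, 0], 0, -1], [[0, 0, 0], 0, -1], [[0, 0, 0], 0, -1]]'

```text
t: 8.0
eef_pos: [510.8, 133.7, 355.4]
tcp_rot: [3.141, 0.0, 0.38]
ft_force: [0.1, 0.6, 0.2]
opening: 0.003
grip_force: 0.0
```

```bash
python3 - <<'E'
from h import *
print(env.state()["eef_pos"],env.state()["ft_force"])
s=read_camera("side");w=read_camera("wrist");t=read_camera("top")
z=lambda p,y,x:cv2.resize(p["image"][y:y+100,x:x+133],(400,300),interpolation=cv2.INTER_CUBIC)
cv2.imwrite("pics/f.png",np.vstack([np.hstack([z(s,215,235),z(t,170,190)]),np.hstack([cv2.resize(w["image"],(400,300)),z(w,180,213)])])[:,:,::-1])
E
```

```text
[510.75392084 133.70056176 355.43917903] [0.14612985 0.57291719 0.19592092]
```

View pics/f.png

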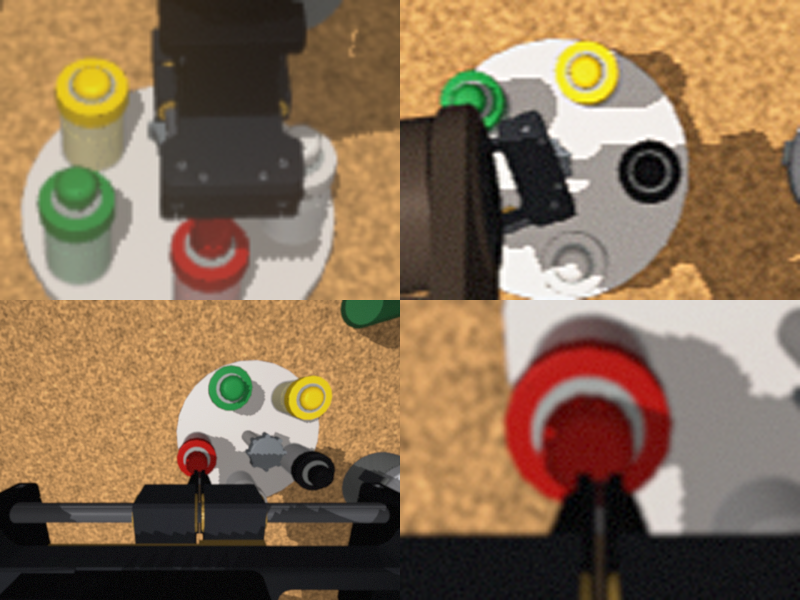

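Yellow is sunk, and the green, white and black buttons are up. Yellow and black match their earlier pixels to under 1 px, so the tray hasn't turned. The fingers are over red. Pressing to TCP z of about 296.5, roughly 6 to 7 mm of travel.

Request:
move_arm --commands '[[[-0.04, 0, -0.8], 0, -1], [[0, 0, -0.7], 0, -1], [[0, 0, 0], 0, -1], [[0, 0, 0], 0, -1], [[0, 0, -0.1], 0, -1], [[0, 0, -0.1], 0, -1], [[0, 0, -0.1], 0, -1], [[0, 0, -0.1], 0, -1], [[0, 0, -0.07], 0, -1], [[0, 0, 0], 0, -1], [[0, 0, 0], 0, -1]]'

```text
t: 9.07
eef_pos: [510.5, 132.8, 296.2]
tcp_rot: [3.141, -0.0, 0.378]
ft_force: [1.0, -1.0, 0.9]
opening: 0.007
grip_force: 0.7
```

Request:
move_arm --commands '[[[0, 0, 0.4], 0, -1], [[0, 0, 0.8], 0, -1], [[0, 0, 0.8], 0, -1], [[0.15, -1, 0], 0, -1], [[0.15, -1, 0], 0, -1], [[0.15, -1, 0], 0, -1], [[0.15, -1, 0], 0, -1], [[0.15, -1, 0], 0, -1], [[0.15, -1, 0], 0, -1], [[0.15, -1, 0], 0, -1], [[0.15, -1, 0], 0, -1], [[0.15, -1, 0], 0, -1], [[0.12, -0.93, 0], 0, -1], [[0, 0, 0], 0, -1], [[0, 0, 0], 0, -1], [[0, 0, 0], 0, -1]]'

```text
t: 10.4
eef_pos: [554.3, -164.6, 355.9]
tcp_rot: [-3.141, 0.001, 0.378]
ft_force: [0.3, -0.9, -0.7]
opening: 0.006
grip_force: 0.0
```

```bash
python3 - <<'E'
from h import *
print(env.state()["eef_pos"],env.state()["ft_force"])
s=read_camera("side");w=read_camera("wrist");t=read_camera("top")
z=lambda p,y,x:cv2.resize(p["image"][y:y+100,x:x+133],(400,300),interpolation=cv2.INTER_CUBIC)
cv2.imwrite("pics/g.png",np.vstack([np.hstack([z(s,215,235),z(t,175,190)]),np.hstack([cv2.resize(w["image"],(400,300)),z(w,180,213)])])[:,:,::-1])
E
```

```text
[ 554.30523874 -164.64730169  355.94177849] [ 0.28424614 -0.8588773  -0.72358744]
```

View pics/g.png

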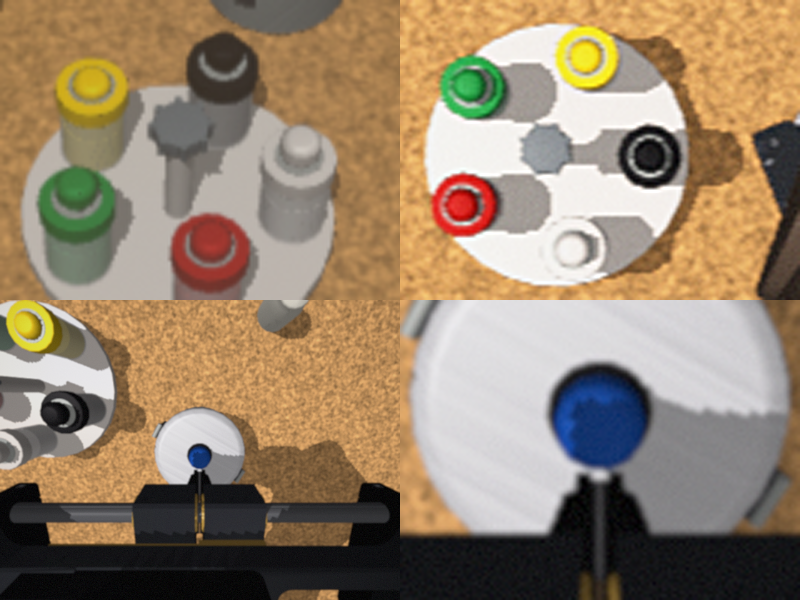

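Red is about half sunk, the others are up, and the fingers line up with the blue button. Its contact should be at TCP 290, so I'll press to about 282.5.

Request:
move_arm --commands '[[[0, 0, -0.7], 0, -1], [[0, 0, -0.7], 0, -1], [[0, 0, -0.6], 0, -1], [[0, 0, 0], 0, -1], [[0, 0, 0], 0, -1], [[0, 0, -0.1], 0, -1], [[0, 0, -0.1], 0, -1], [[0, 0, -0.1], 0, -1], [[0, 0, -0.1], 0, -1], [[0, 0, -0.05], 0, -1], [[0, 0, 0], 0, -1], [[0, 0, 0], 0, -1]]'

```text
t: 11.55
eef_pos: [554.6, -165.2, 282.8]
tcp_rot: [3.141, -0.0, 0.378]
ft_force: [0.2, -0.9, 0.9]
opening: 0.0
grip_force: 0.7
```

Request:
move_arm --commands '[[[0, 0, 0.4], 0, -1], [[0, 0, 0.9], 0, -1], [[0, 0, 0.9], 0, -1], [[-0.3, -1, 0.5], 0, -1], [[-0.3, -1, 0.5], 0, -1], [[-0.3, -1, 0.5], 0, -1], [[-0.3, -1, 0], 0, -1], [[-0.3, -1, 0], 0, -1], [[-0.3, -1, 0], 0, -1], [[-0.3, -1, 0], 0, -1], [[-0.3, -1, 0], 0, -1], [[0, 0, 0], 0, -1], [[0, 0, 0], 0, -1]]'

```text
t: 12.63
eef_pos: [481.8, -406.3, 393.2]
tcp_rot: [-3.141, 0.0, 0.375]
ft_force: [1.2, 0.6, 0.3]
opening: 0.005
grip_force: 0.0
```

```bash
python3 - <<'E'
from h import *
print(env.state()["eef_pos"],env.state()["ft_force"])
s=read_camera("side");t=read_camera("top")
a=cv2.resize(s["image"][155:335,235:355],(400,600),interpolation=cv2.INTER_CUBIC);b=cv2.resize(t["image"][130:280,190:390],(400,300),interpolation=cv2.INTER_CUBIC)
cv2.imwrite("pics/i.png",np.hstack([a,np.vstack([b,b*0])])[:,:,::-1])
E
```

```text
[ 481.77529263 -406.26989314  393.15234969] [1.18527469 0.63456539 0.31138332]
```

View pics/i.png

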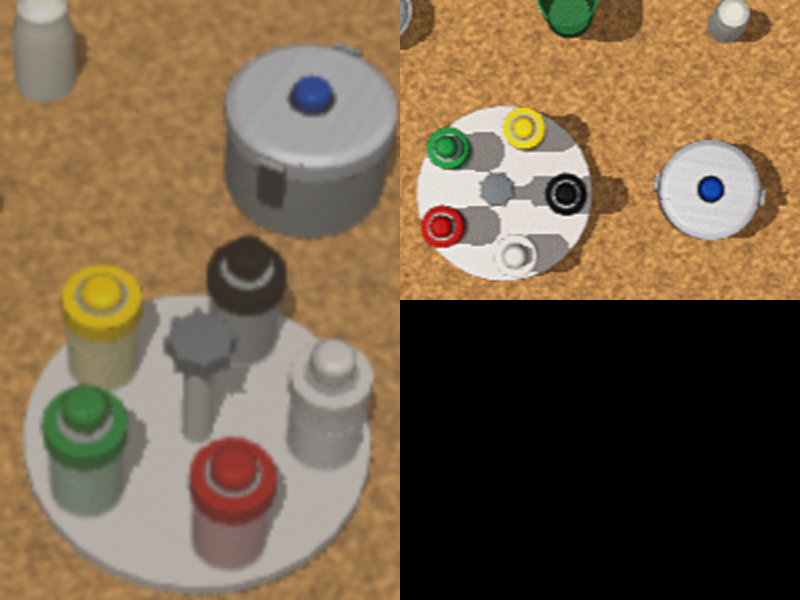

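Yellow, red and blue (side crop (312,95)) have all sunk, while green, white and black are up. The tray and tiffin haven't moved and the hand is clear.

```bash
python3 -c "
from cell import env
print(env.job_done())"
```

```text
the job is handed in; nothing more can be done
None
```

I tapped yellow, red and blue down in that order and handed the job in; yellow went all the way down (I misjudged the contact height, peak about 11 N), red and blue about halfway, and in the last pictures the other buttons were up, the carousel and tiffin looked unmoved and the hand was clear.

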